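Sort two adapter sleeves and hold the good one home on the sprung fit gauge

TASK

Two grey adapter sleeves, alike outside, stand on the bench; only the one with the wider bore fits over the pin of the fit gauge. First stand the narrow-bored sleeve upright in the white tray and let go of it; then slide the wide-bored sleeve, flange down, over the gauge pin and press it down against the sprung seat until the seat meets its hard stop, without forcing it beyond a moderate push. Finish while still gripping the sleeve and holding the seat against its stop, and leave the bottle, the timer and the tape roll where they are.

Things in the scene. Friction and masses are not known exactly. Their poses are not given: they have to be found in the camera images.
- sleeve_wide: Grey plastic tubular sleeve, the one that fits: 60 mm high, barrel 36 mm outside, round through-bore 25 mm across; its foot is a flange 46 mm across and 6 mm thick. About 40 to 85 g. Stands upright on the flange. Origin: centre of the underside of the flange, on the bore axis; z up along the bore.
- sleeve_narrow: Grey plastic sleeve, the one that does not fit: outside exactly like sleeve_wide (60 mm high, 36 mm barrel, 46 x 6 mm foot flange) but its through-bore is only 15 mm across, seen from above. About 40 to 85 g. Origin: centre of the underside of the flange; z up along the bore.
- gauge: Fit gauge, fixed to the bench: square aluminium base plate 110 x 110 x 14 mm, on it a round housing 60 mm across up to 42 mm height, and an upright fixed steel pin 20 mm in diameter in the middle, its end tapered to 10 mm over the last 9 mm, tip 97 mm above the bench. A sprung round steel seat rides round the pin (see joint plunger). Origin: centre of the underside, on the pin axis; z up.
- pin_tip (a point): Centre of the top of the gauge pin, 97 mm above the bench; does not move.
- seat (a point): Centre of the upper face of the sprung steel seat (48 mm across, 8 mm thick) round the gauge pin; 62 mm above the bench when free, 50 mm when pressed to its stop.
- plunger (a joint): How far the seat is pressed down, m: 0 free (up), 0.012 at the hard stop. The spring pushes up with about 3.2 N at 0 and 7 N at the stop (300 N/m); it comes up again when let go.
- tray: Flat white open tray fixed to the bench, 130 x 130 mm outside, walls 4 mm thick and 20 mm high, floor about 4 mm thick. Origin: centre of the underside; x and y along its sides.
- buffer_bottle: Small white bottle with a ribbed white cap, 45 mm across, 88 mm high, a bystander. Origin: centre of the underside.
- timer: White lab timer, 68 x 68 x 18 mm, lying flat, a bystander. Origin: centre of the underside.
- tape: Roll of tape lying flat, 62 mm across, 14 mm high, a bystander. Origin: centre of the underside.

How it is judged:
By the outcome, as a careful person would: the job done as asked, in the order asked, and still so for the second after the job is handed in, while the arm keeps its last pose, push and grip.
It also fails if it takes over 59 s, if anything falls off the work surface, if the arm or the gripper's body presses on something with over 40 N, if the wrist force passes 120 N, or if a joint passes its speed limit or range.

ROBOT

A 6-joint arm with a two-finger parallel gripper is mounted at the origin on a cart in front of the work surface, level with it; the furniture and walls round the work are solid. World frame = base frame: x ahead of the robot, y to its left, z up, the work surface at z = 0. Lengths are in m, angles in degrees, forces in N, time in s.
With the tool pointing down it reaches from about 0.3 to 0.75 m from the base axis. Payload 8.5 kg.
Tool frame: the origin (TCP) lies between the finger pads; the fingertips stand env.finger_overhang ahead of it and the grasp point (between the pads) lies 2 mm behind it (env.finger_overhang is the distance from the TCP to the fingertips, in m); z points along the fingers, y is the line along which they close (so a half turn about z gives the same grasp; the last joint's range is limited). The gripper opens to 85 mm and grips with 20 to 120 N. Pads are 22 mm wide; open, the fingers measure 114 mm over their backs; the gripper's body (76 mm by 85 mm) begins 54 mm behind the grasp point. The pads swing forward as they close: fully open they stand 13 mm farther back than shut.
Start: joints at [60.888, 21.807, 74.336, -0, 83.858, -12.336], TCP at [0.159, 0.527, 0.248] pointing down, gripper open.
Joint ranges: [-178.18, 178.18], [-50.72, 133.34], [12.68, 142.11], [-81.47, 261.47], [9.98, 163.14], [-165.26, 165.26]. Speed limits (degrees/s): [136.94, 136.94, 180, 180, 180, 180].

INTERFACE

Orientations are given as a 3x3 rotation matrix whose columns are the frame's x, y, z axes.
In Python, from rig import env gives the robot as it stands. The module is installed in compiled form; this text tells all that it offers.
- The arm moves only by the tool jog_arm, never from a script. Its arguments are lists of equal length, an entry for each row: "hand": the finger opening in m, from 0 to 0.0854; "travel": the shift along the world's x, y, z in m, a list of three; "yaw": the turn about the world's z in rad. A call has exactly 5 rows; each row shifts and turns the commanded pose from where the row before left it; what a row does not reach is not made up. A row lasts 1/8 s, in which the tool goes at most 62.5 mm and 10.7 degrees, less where a joint would pass 70% of its speed; a pose out of reach is approached as far as the arm can. A call is refused whole if a number of a shift passes 0.0625 or a number of a turn 0.188, either way. A call with a gripper value outside its range is refused whole. The fingers move at their own pace and stop on an object; "grip_force" is the grip in N (left out, the last holds). Time passes only in rows, so rows that do not move let the fingers close, or fill a call up. It gives the time, the measured TCP pose, the force, the opening and the grip force at its end, in the units of the state.
- env.observe(): the state, without advancing time (a new reading comes with each control period).
- env.get_image(name): name is "scene" or "top" or "wrist"; returns the picture (400x640x3 uint8, red, green, blue); there is no depth.
- env.calibration(name): a dict with "fx", "fy", "cx", "cy" (pixels), "position" and "rotation" of the camera in the world; the wrist camera has in their place "hand_eye" (4x4, takes a point from camera to tool coordinates, whose origin is the TCP and whose axes are the flange's). Camera axes: x right, y down, z forward; pixel columns grow to the right and rows downward; lengths in m; the calibration is good to about 2 mm. A picture is of the moment at which its call begins: read the wrist's pose just before it. calibration takes no time and is no camera call.
- env.close_job(): hands the job in; it is judged then, once.
The state is a dict: "time_s": time; "q": joint angles; "qvel": joint speeds; "joint_efforts": joint torques, N m; "position": TCP position; "tool_rot": TCP orientation; "ft_force": force on the tool from outside, world axes, zero at the start; "wrist_torque": the same for the moment, N m; "grip_width": finger opening in m; "gripper_force": force on a finger pad.
Only numpy, scipy, OpenCV 4.12 (cv2) and the standard library are available. Lean on these libraries where they do the work, as an engineer would, in place of code of your own. Each camera call takes 0.05 s, during which the arm holds its last target. There are 200 camera calls.

## Working session

There is one attempt and no reset: what is moved stays moved. The work goes in short steps, Python scripts to look and compute and a tool call to move; the robot and the scene stay as the last step left them, time stands still between calls to the robot, and variables do not carry over. Pictures are saved under pics/ and viewed, at most 10 in all, crops included, and the job is handed in when it is done.

Besides the shell and the picture viewer there is one more tool, called after ">>>" by a JSON object that holds its "name" and its "arguments". jog_arm: Moves the arm, as the interface text tells. Its arguments: {"type":"object","properties":{"hand":{"type":"array"},"travel":{"type":"array"},"yaw":{"type":"array"},"grip_force":{"type":"number"}},"required":["hand","travel","yaw"]}

```bash
mkdir -p pics; python3 - <<'E'
from rig import env
import cv2
for n in("top","scene"):
    cv2.imwrite(f"pics/{n}0.png",env.get_image(n)[:,:,::-1]); print(n,env.calibration(n))
s=env.observe();print(s,env.finger_overhang);print(env.calibration("wrist"))
E
```

```text
top {'fx': 399.75233979510193, 'fy': 399.75233979510193, 'cx': 314.8947525002577, 'cy': 206.6626650735149, 'position': array([ 0.54034966, -0.07839715,  0.92165464]), 'rotation': array([[-0.01845168, -0.99624144,  0.08463174],
       [-0.99939279,  0.01587515, -0.03101671],
       [ 0.02955659, -0.08515266, -0.99592943]])}
scene {'fx': 481.3920266181188, 'fy': 481.3920266181188, 'cx': 314.20354293657863, 'cy': 193.89595074391727, 'position': array([-0.125715  , -0.91437136,  0.75889675]), 'rotation': array([[ 0.74477432, -0.35940385,  0.56226336],
       [-0.666925  , -0.37203129,  0.64560341],
       [-0.02285278, -0.85581633, -0.51677476]])}
{'time_s': 0.1, 'q': array([ 6.08902542e+01,  2.18375598e+01,  7.43800038e+01,  5.44904976e-04,
        8.38574440e+01, -1.23359227e+01]), 'qvel': array([-0.14629709, -0.04972776, -0.05300988,  0.00102611, -0.04557021,
       -0.01038767]), 'joint_efforts': array([ 4.80495873e-03, -4.49220979e+01, -2.31656456e+01, -1.12783050e-04,
        3.63747684e-03,  5.71331066e-05]), 'position': array([0.15860811, 0.52638219, 0.24777187]), 'tool_rot': array([[-9.57451060e-01,  2.88594961e-01, -6.45132116e-04],
       [ 2.88595538e-01,  9.57450426e-01, -1.13917285e-03],
       [ 2.88922474e-04, -1.27688450e-03, -9.99999143e-01]]), 'ft_force': array([ 0.52787313, -0.24590961, -0.3614088 ]), 'wrist_torque': array([-0.01470062, -0.06131637, -0.05295973]), 'gripper_force': 0.0, 'grip_width': 0.08570475202223685} 0.017
{'fx': 359.947733437742, 'fy': 359.947733437742, 'cx': 322.3913995900736, 'cy': 197.17898964415298, 'hand_eye': array([[-5.34516678e-04, -9.55336121e-01, -2.95520915e-01,
         7.65377714e-02],
       [ 9.99999707e-01, -6.72395089e-04,  3.64937942e-04,
         1.35449824e-03],
       [-5.47345209e-04, -2.95520633e-01,  9.55336200e-01,
        -1.25831362e-01],
       [ 0.00000000e+00,  0.00000000e+00,  0.00000000e+00,
         1.00000000e+00]])}
```

View pics/top0.png

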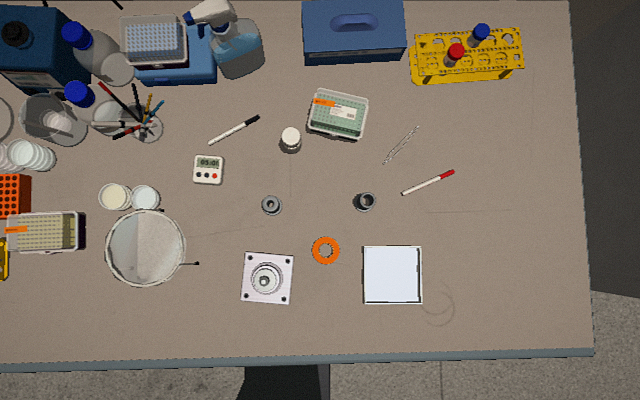

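View pics/scene0.png

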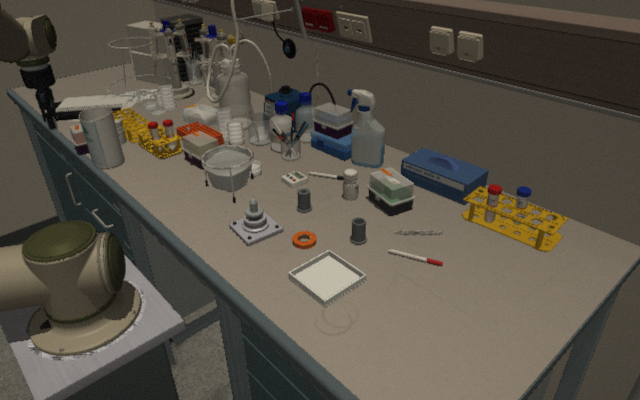

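Top view: sleeves near (271,205) and (365,201), gauge (267,278), tape (326,250), tray (392,274). Enlarging to read rims and bores.

```bash
cat > h.py <<'E'
from rig import env
import cv2, numpy as np
def pix2w(c,u,v,z):
    k=env.calibration(c); d=k["rotation"]@[(u-k["cx"])/k["fx"],(v-k["cy"])/k["fy"],1]
    p=np.array(k["position"]); return (p+d*(z-p[2])/d[2]).round(4)
def wp(u,v,z,s):
    k=env.calibration("wrist");H=k["hand_eye"];R=s["tool_rot"]
    d=R@H[:3,:3]@[(u-k["cx"])/k["fx"],(v-k["cy"])/k["fy"],1]; p=s["position"]+R@H[:3,3]
    return (p+d*(z-p[2])/d[2]).round(4)
E
python3 - <<'E'
from h import *
im=cv2.imread("pics/top0.png")
a=im[185:225,250:290];b=im[181:221,345:385];c=im[250:310,235:295];d=im[240:310,357:427]
r=lambda x:cv2.resize(x,(390,290) if 0 else (290,290),interpolation=cv2.INTER_CUBIC)
cv2.imwrite("pics/crop.png",np.vstack([np.hstack([r(a),r(b)]),np.hstack([r(c),r(d)])]))
E
```

```text
(no output)
```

View pics/crop.png

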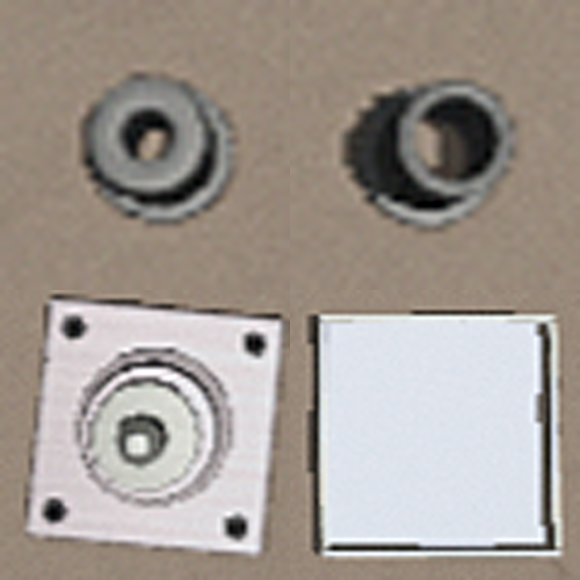

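Crop: the left sleeve, top centre (270.1,203.6), is narrow. The right one, (367.9,199.6), is wide. Pin tip (263.6,281.2), tray rim centre (392.7,274.6).

```bash
python3 - <<'E'
from h import *
for n,u,v,z in[("narrow",270.1,203.6,.06),("wide",367.9,199.6,.06),("pin",263.6,281.2,.097),("seat",265.6,280.6,.062),("tray",392.7,274.6,.02),("tape",326,250,.014),("bottle",289.5,134,.088),("timer",208,170,.018),("traycA",357+28/4.143,240+23/4.143,.02),("traycB",357+266/4.143,240+26/4.143,.02)]:
    print(n,pix2w("top",u,v,z))
E
```

```text
narrow [ 0.6217 -0.0086  0.06  ]
wide [ 0.6272 -0.2209  0.06  ]
pin [0.4602 0.0029 0.097 ]
seat [0.4579 0.0022 0.062 ]
tray [ 0.4611 -0.2784  0.02  ]
tape [ 0.5188 -0.13    0.014 ]
bottle [ 0.7668 -0.0533  0.088 ]
timer [0.7045 0.1346 0.018 ]
traycA [ 0.5272 -0.215   0.02  ]
traycB [ 0.5232 -0.3455  0.02  ]
```

>>> {"name": "jog_arm", "arguments": {"hand": [0.085,0.085,0.085,0.085,0.085], "travel": [[0.035,-0.043,0],[0.04,-0.046,0],[0.04,-0.046,0],[0.04,-0.046,0],[0.04,-0.046,0]], "yaw": [0.03,0.03,0.03,0.03,0.03]}}

```text
time_s: 0.72
position: [0.3546, 0.2979, 0.2482]
tool_rot: [[-0.99, 0.141, -0.0], [0.141, 0.99, -0.0], [0.0, -0.0, -1.0]]
ft_force: [1.1, -0.1, -0.6]
grip_width: 0.0852
gripper_force: 0.0
```

>>> {"name": "jog_arm", "arguments": {"hand": [0.085,0.085,0.085,0.085,0.085], "travel": [[0.04,-0.046,0],[0.04,-0.046,0],[0.04,-0.046,0],[0.04,-0.046,-0.01],[0.04,-0.046,-0.01]], "yaw": [0.03,0.03,0.03,0.03,0.023]}}

```text
time_s: 1.35
position: [0.5547, 0.0678, 0.2278]
tool_rot: [[-1.0, -0.001, -0.0], [-0.001, 1.0, 0.0], [0.0, 0.0, -1.0]]
ft_force: [-0.1, 0.9, 0.2]
grip_width: 0.085
gripper_force: 0.0
```

>>> {"name": "jog_arm", "arguments": {"hand": [0.085,0.085,0.085,0.085,0.085], "travel": [[0.03,-0.035,-0.01],[0.025,-0.03,-0.02],[0.012,-0.0114,-0.018],[0,0,0],[0,0,0]], "yaw": [0,0,0,0,0]}}

```text
time_s: 1.98
position: [0.6203, -0.0056, 0.1811]
tool_rot: [[-1.0, -0.001, 0.001], [-0.001, 1.0, 0.0], [-0.001, 0.0, -1.0]]
ft_force: [-0.1, 0.7, 1.3]
grip_width: 0.0855
gripper_force: 0.0
```

```bash
python3 - <<'E'
from h import *
s=env.observe();print(s["position"],s["tool_rot"])
cv2.imwrite("pics/w1.png",env.get_image("wrist")[:,:,::-1])
E
```

```text
[ 0.62033701 -0.00564889  0.18108999] [[-9.99998908e-01 -1.38426718e-03  5.16893823e-04]
 [-1.38420684e-03  9.99999035e-01  1.17079550e-04]
 [-5.17055393e-04  1.16363935e-04 -9.99999860e-01]]
```

View pics/w1.png

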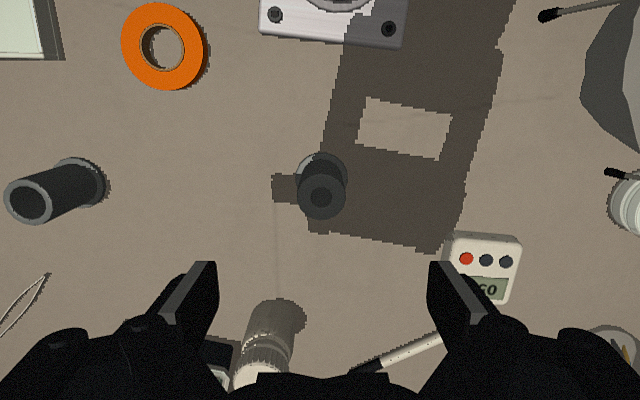

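Wrist view: narrow sleeve top centre at about (321,195), wide sleeve top at (30,201).

```bash
python3 - <<'E'
from h import *
s=env.observe();print(s["position"])
print(wp(321,195,.06,s),wp(30,201,.06,s),wp(163,47,.014,s))
E
```

```text
[ 0.62041851 -0.0056274   0.18141361]
[ 0.6194 -0.0049  0.06  ] [ 0.6241 -0.2148  0.06  ] [ 0.5167 -0.1244  0.014 ]
```

>>> {"name": "jog_arm", "arguments": {"hand": [0.085,0.085,0.085,0.085,0.085], "travel": [[-0.0005,0,-0.04],[0,0,-0.045],[0,0,-0.04],[0,0,-0.0165],[0,0,0]], "yaw": [0,0,0,0,0], "grip_force": 30}}

```text
time_s: 2.65
position: [0.6203, -0.0064, 0.0392]
tool_rot: [[-1.0, -0.001, -0.0], [-0.001, 1.0, 0.0], [0.0, 0.0, -1.0]]
ft_force: [-0.6, -0.5, 0.1]
grip_width: 0.0851
gripper_force: 0.0
```

>>> {"name": "jog_arm", "arguments": {"hand": [0.03,0.03,0.03,0.03,0.03], "travel": [[0,0,0],[0,0,0],[0,0,0],[0,0,0],[0,0,0]], "yaw": [0,0,0,0,0], "grip_force": 30}}

```text
time_s: 3.28
position: [0.6207, -0.0069, 0.04]
tool_rot: [[-1.0, -0.0, 0.002], [-0.0, 1.0, -0.0], [-0.002, -0.0, -1.0]]
ft_force: [-1.6, 0.9, 6.0]
grip_width: 0.0362
gripper_force: 29.9
```

>>> {"name": "jog_arm", "arguments": {"hand": [0.03,0.03,0.03,0.03,0.03], "travel": [[0,0,0.03],[0,0,0.05],[-0.015,-0.02,0.04],[-0.03,-0.04,0],[-0.03,-0.04,0]], "yaw": [0,0,0,0,0]}}

```text
time_s: 3.9
position: [0.5444, -0.1077, 0.1595]
tool_rot: [[-1.0, -0.001, 0.001], [-0.001, 1.0, -0.001], [-0.001, -0.001, -1.0]]
ft_force: [0.7, -0.8, -0.0]
grip_width: 0.036
gripper_force: 30.2
```

>>> {"name": "jog_arm", "arguments": {"hand": [0.03,0.03,0.03,0.03,0.03], "travel": [[-0.03,-0.045,0],[-0.03,-0.045,0],[-0.02,-0.045,0],[-0.005,-0.02,0],[0,0,0]], "yaw": [0,0,0,0,0]}}

```text
time_s: 4.53
position: [0.4602, -0.2626, 0.1589]
tool_rot: [[-1.0, 0.002, 0.0], [0.002, 1.0, -0.0], [-0.0, -0.0, -1.0]]
ft_force: [0.9, 0.3, -1.0]
grip_width: 0.036
gripper_force: 30.2
```

```bash
python3 - <<'E'
from h import *
s=env.observe();print(s["position"],s["ft_force"],s["grip_width"])
cv2.imwrite("pics/w2.png",env.get_image("wrist")[:,:,::-1])
E
```

```text
[ 0.46019213 -0.26260794  0.15886263] [ 0.93899248  0.25264196 -1.04149605] 0.03601766458473427
```

View pics/w2.png

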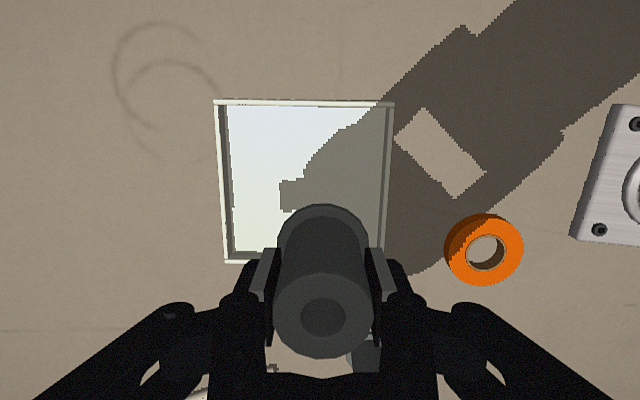

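Sleeve is held upright; tray rim corners at (214,101), (394,102) and (225,262).

```bash
python3 - <<'E'
from h import *
s=env.observe()
for p in((214,101),(394,102),(225,262)):print(wp(*p,.02,s))
E
```

```text
[ 0.3946 -0.3367  0.02  ]
[ 0.3954 -0.2088  0.02  ]
[ 0.5214 -0.3392  0.02  ]
```

>>> {"name": "jog_arm", "arguments": {"hand": [0.03,0.03,0.03,0.03,0.03], "travel": [[-0.001,-0.01,-0.03],[0,0,-0.04],[0,0,-0.03],[0,0,-0.01],[0,0,-0.001]], "yaw": [0,0,0,0,0]}}

```text
time_s: 5.2
position: [0.4598, -0.2712, 0.048]
tool_rot: [[-1.0, -0.001, -0.0], [-0.001, 1.0, 0.0], [0.0, 0.0, -1.0]]
ft_force: [-0.3, -0.5, -0.3]
grip_width: 0.0358
gripper_force: 30.2
```

>>> {"name": "jog_arm", "arguments": {"hand": [0.03,0.03,0.03,0.03,0.03], "travel": [[0,0,-0.001],[0,0,-0.001],[0,0,-0.0005],[0,0,0],[0,0,0]], "yaw": [0,0,0,0,0]}}

```text
time_s: 5.82
position: [0.4592, -0.2719, 0.0454]
tool_rot: [[-1.0, -0.0, 0.0], [-0.0, 1.0, -0.0], [-0.0, -0.0, -1.0]]
ft_force: [0.6, -0.2, -0.5]
grip_width: 0.0362
gripper_force: 30.2
```

>>> {"name": "jog_arm", "arguments": {"hand": [0.03,0.03,0.03,0.03,0.03], "travel": [[0,0,-0.0005],[0,0,-0.0005],[0,0,-0.0005],[0,0,0],[0,0,0]], "yaw": [0,0,0,0,0]}}

```text
time_s: 6.45
position: [0.4592, -0.2718, 0.044]
tool_rot: [[-1.0, -0.0, 0.0], [-0.0, 1.0, -0.0], [-0.0, -0.0, -1.0]]
ft_force: [-1.6, 1.1, 4.0]
grip_width: 0.0355
gripper_force: 30.5
```

>>> {"name": "jog_arm", "arguments": {"hand": [0.06,0.06,0.06,0.06,0.06], "travel": [[0,0,0],[0,0,0],[0,0,0],[0,0,0.01],[0,0,0.03]], "yaw": [0,0,0,0,0]}}

```text
time_s: 7.08
position: [0.4588, -0.2715, 0.0838]
tool_rot: [[-1.0, -0.0, -0.002], [-0.0, 1.0, 0.002], [0.002, 0.002, -1.0]]
ft_force: [-0.4, -0.7, -0.1]
grip_width: 0.0599
gripper_force: 0.0
```

>>> {"name": "jog_arm", "arguments": {"hand": [0.085,0.085,0.085,0.085,0.085], "travel": [[0,0,0.05],[0,0,0.05],[0.05,0.018,0],[0.055,0.019,0],[0.055,0.019,0]], "yaw": [0,0,0,0,0]}}

```text
time_s: 7.7
position: [0.6207, -0.2151, 0.1849]
tool_rot: [[-1.0, 0.0, 0.001], [0.0, 1.0, -0.001], [-0.001, -0.001, -1.0]]
ft_force: [-0.8, -0.8, 0.1]
grip_width: 0.0854
gripper_force: 0.0
```

>>> {"name": "jog_arm", "arguments": {"hand": [0.085,0.085,0.085,0.085,0.085], "travel": [[0.004,0.001,0],[0,0,0],[0,0,0],[0,0,0],[0,0,0]], "yaw": [0,0,0,0,0]}}

```text
time_s: 8.32
position: [0.6228, -0.2152, 0.1841]
tool_rot: [[-1.0, 0.001, 0.0], [0.001, 1.0, -0.0], [-0.0, -0.0, -1.0]]
ft_force: [0.2, 0.4, -0.5]
grip_width: 0.0852
gripper_force: 0.0
```

```bash
python3 - <<'E'
from h import *
s=env.observe();print(s["position"])
cv2.imwrite("pics/w3.png",env.get_image("wrist")[:,:,::-1])
E
```

```text
[ 0.62282582 -0.21521854  0.18414857]
```

View pics/w3.png

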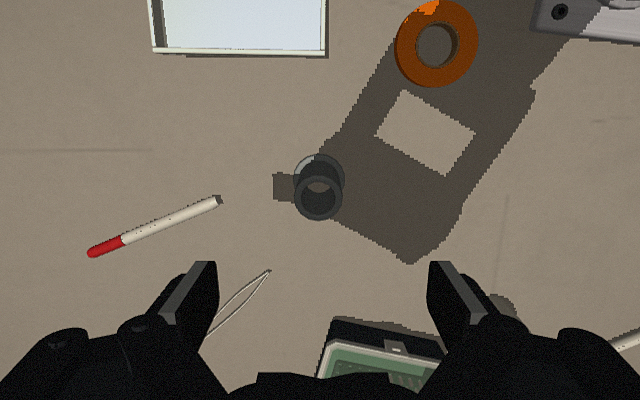

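Wide sleeve's top rim centre is at about (318.5,197), with the wide bore visible.

```bash
python3 - <<'E'
from h import *
s=env.observe();print(s["position"],wp(318.5,197,.06,s))
cv2.imwrite("pics/t4.png",cv2.resize(env.get_image("top")[180:320,230:440,::-1],None,fx=3.5,fy=3.5,interpolation=cv2.INTER_CUBIC))
E
```

```text
[ 0.62293838 -0.2151512   0.18405135] [ 0.6241 -0.2163  0.06  ]
```

View pics/t4.png

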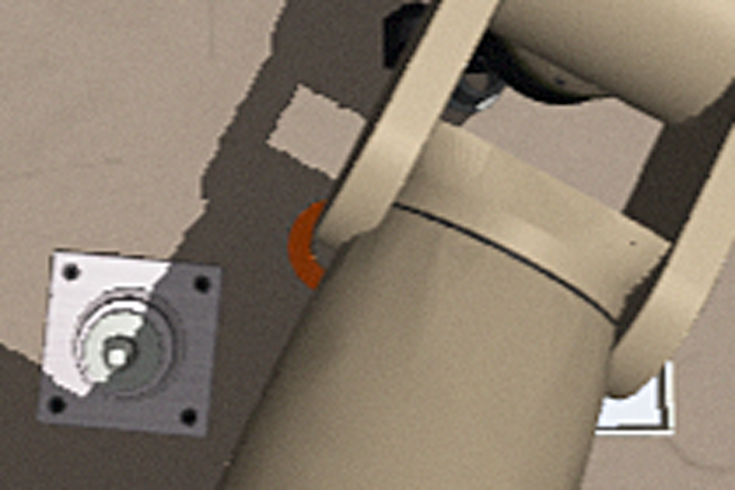

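The arm hides the tray in this view, so I'll check it later. Grasping the wide sleeve.

>>> {"name": "jog_arm", "arguments": {"hand": [0.085,0.085,0.085,0.085,0.085], "travel": [[0.001,-0.001,-0.04],[0,0,-0.045],[0,0,-0.04],[0,0,-0.019],[0,0,0]], "yaw": [0,0,0,0,0], "grip_force": 40}}

```text
time_s: 9.05
position: [0.6236, -0.2156, 0.0385]
tool_rot: [[-1.0, -0.0, -0.003], [-0.0, 1.0, 0.001], [0.003, 0.001, -1.0]]
ft_force: [-0.2, -0.2, 1.1]
grip_width: 0.0849
gripper_force: 0.0
```

>>> {"name": "jog_arm", "arguments": {"hand": [0.03,0.03,0.03,0.03,0.03], "travel": [[0,0,0],[0,0,0],[0,0,0],[0,0,0],[0,0,0]], "yaw": [0,0,0,0,0], "grip_force": 40}}

```text
time_s: 9.68
position: [0.6247, -0.216, 0.0409]
tool_rot: [[-1.0, -0.0, 0.002], [-0.0, 1.0, -0.001], [-0.002, -0.001, -1.0]]
ft_force: [-0.0, 0.5, 6.2]
grip_width: 0.0344
gripper_force: 40.5
```

>>> {"name": "jog_arm", "arguments": {"hand": [0.03,0.03,0.03,0.03,0.03], "travel": [[0,0,0.03],[0,0,0.05],[-0.01,0.02,0.05],[-0.025,0.045,0.01],[-0.025,0.045,0]], "yaw": [0,0,0,0,0]}}

```text
time_s: 10.3
position: [0.5636, -0.1048, 0.1808]
tool_rot: [[-1.0, 0.0, 0.002], [0.0, 1.0, -0.001], [-0.002, -0.001, -1.0]]
ft_force: [1.0, 0.6, -0.5]
grip_width: 0.0342
gripper_force: 40.0
```

>>> {"name": "jog_arm", "arguments": {"hand": [0.03,0.03,0.03,0.03,0.03], "travel": [[-0.02,0.045,0.01],[-0.02,0.045,0.01],[-0.012,0.02,0],[0,0,0],[0,0,0]], "yaw": [0,0,0,0,0]}}

```text
time_s: 10.92
position: [0.5128, 0.0032, 0.1995]
tool_rot: [[-1.0, 0.001, -0.0], [0.001, 1.0, -0.0], [0.0, -0.0, -1.0]]
ft_force: [-0.1, -0.7, -0.4]
grip_width: 0.0343
gripper_force: 40.0
```

```bash
python3 - <<'E'
from h import *
s=env.observe();print(s["position"],s["grip_width"])
w=env.get_image("wrist")[:,:,::-1]
t=env.get_image("top")[235:320,355:440,::-1]
cv2.imwrite("pics/w5.png",np.vstack([w,np.pad(cv2.resize(t,(200,200)),((0,0),(0,440),(0,0)))]))
E
```

```text
[0.5127745  0.00321771 0.19947385] 0.0342650706190995
```

View pics/w5.png

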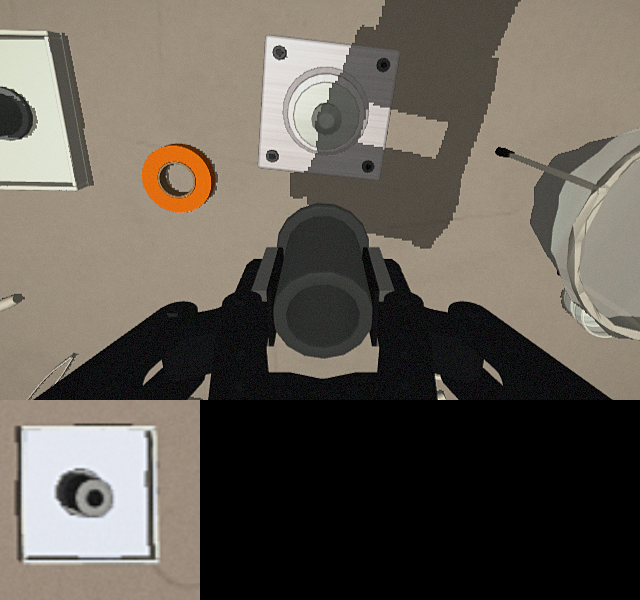

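The narrow sleeve stands upright in the tray. The gauge is in view with the pin near (325,119); enlarging it and the held sleeve's rim.

```bash
python3 - <<'E'
import cv2,numpy as np
w=cv2.imread("pics/w5.png")[:400]
a=w[60:160,270:380];b=w[255:365,265:380]
f=lambda x:cv2.resize(cv2.convertScaleAbs(x,alpha=2.2,beta=0),(400,int(400*x.shape[0]/x.shape[1])),interpolation=cv2.INTER_CUBIC)
a=cv2.resize(cv2.convertScaleAbs(a,alpha=1.3),(440,400),interpolation=cv2.INTER_CUBIC)
b=cv2.resize(cv2.convertScaleAbs(b,alpha=2.5),(345,330),interpolation=cv2.INTER_CUBIC)
b=np.pad(b,((0,70),(0,0),(0,0)))
cv2.imwrite("pics/c6.png",np.hstack([a,b]))
E
```

```text
(no output)
```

View pics/c6.png

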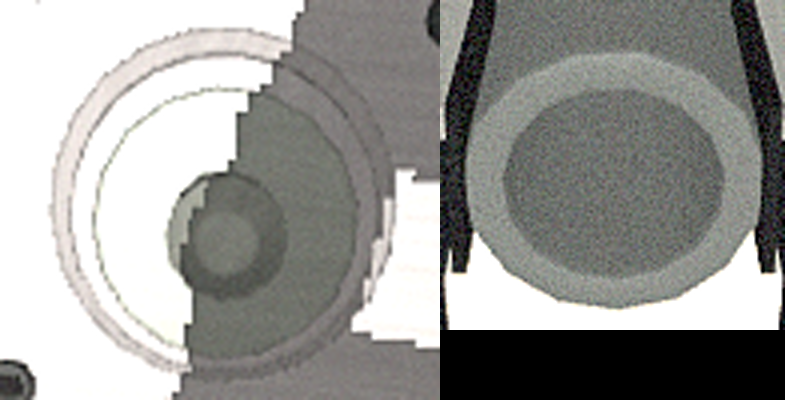

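```bash
python3 - <<'E'
from h import *
s=env.observe();print(s["position"])
print("pin",wp(326.7,119.4,.097,s),"seat",wp(326,115.4,.062,s),"hous",wp(325.1,110.2,.042,s))
z=s["position"][2]+.0195
print("sleeve",wp(322.7,314.3,z,s),wp(322.8,315.3,z,s), wp(322.7,314.3,z-.002,s))
print("size",wp(265+28/3,314.5,z,s)-wp(265+320/3,314.5,z,s))
E
```

```text
[0.51274714 0.00309671 0.19940072]
pin [0.4566 0.0076 0.097 ] seat [0.4568 0.0075 0.062 ] hous [0.4545 0.007  0.042 ]
sleeve [0.5117 0.0049 0.2189] [0.5121 0.0049 0.2189] [0.5131 0.0049 0.2169]
size [ 0.     -0.0335  0.    ]
```

>>> {"name": "jog_arm", "arguments": {"hand": [0.03,0.03,0.03,0.03,0.03], "travel": [[-0.03,0.0027,0],[-0.0255,0,-0.02],[0,0,-0.02],[0,0,-0.012],[0,0,0]], "yaw": [0,0,0,0,0], "grip_force": 50}}

```text
time_s: 11.65
position: [0.4569, 0.0065, 0.1472]
tool_rot: [[-1.0, 0.0, -0.001], [0.0, 1.0, 0.0], [0.001, 0.0, -1.0]]
ft_force: [-0.5, -0.3, -0.4]
grip_width: 0.0338
gripper_force: 51.2
```

>>> {"name": "jog_arm", "arguments": {"hand": [0.03,0.03,0.03,0.03,0.03], "travel": [[0,0,-0.004],[0,0,-0.004],[0,0,-0.004],[0,0,0],[0,0,0]], "yaw": [0,0,0,0,0]}}

```text
time_s: 12.28
position: [0.4568, 0.0069, 0.1359]
tool_rot: [[-1.0, -0.0, 0.0], [-0.0, 1.0, -0.0], [-0.0, -0.0, -1.0]]
ft_force: [-0.9, -0.1, -0.2]
grip_width: 0.0339
gripper_force: 51.2
```

>>> {"name": "jog_arm", "arguments": {"hand": [0.03,0.03,0.03,0.03,0.03], "travel": [[0.0003,-0.001,-0.003],[0,0,-0.003],[0,0,-0.003],[0,0,-0.002],[0,0,0]], "yaw": [0,0,0,0,0]}}

```text
time_s: 12.9
position: [0.457, 0.0059, 0.1247]
tool_rot: [[-1.0, -0.0, -0.0], [-0.0, 1.0, 0.0], [0.0, 0.0, -1.0]]
ft_force: [0.2, 0.3, -0.8]
grip_width: 0.0339
gripper_force: 51.2
```

>>> {"name": "jog_arm", "arguments": {"hand": [0.03,0.03,0.03,0.03,0.03], "travel": [[0,0,-0.003],[0,0,-0.004],[0,0,-0.004],[0,0,-0.004],[0,0,0]], "yaw": [0,0,0,0,0]}}

```text
time_s: 13.52
position: [0.4569, 0.0059, 0.1095]
tool_rot: [[-1.0, -0.0, -0.001], [-0.0, 1.0, 0.0], [0.001, 0.0, -1.0]]
ft_force: [-0.2, 0.1, -0.6]
grip_width: 0.0338
gripper_force: 51.2
```

>>> {"name": "jog_arm", "arguments": {"hand": [0.03,0.03,0.03,0.03,0.03], "travel": [[0,0,-0.003],[0,0,-0.003],[0,0,-0.003],[0,0,-0.002],[0,0,0]], "yaw": [0,0,0,0,0]}}

```text
time_s: 14.15
position: [0.4571, 0.0059, 0.0989]
tool_rot: [[-1.0, -0.0, 0.0], [-0.0, 1.0, -0.0], [-0.0, -0.0, -1.0]]
ft_force: [-1.6, -0.2, 3.6]
grip_width: 0.0338
gripper_force: 51.6
```

>>> {"name": "jog_arm", "arguments": {"hand": [0.03,0.03,0.03,0.03,0.03], "travel": [[0,0,-0.002],[0,0,-0.002],[0,0,-0.002],[0,0,0],[0,0,0]], "yaw": [0,0,0,0,0]}}

```text
time_s: 14.78
position: [0.4571, 0.0059, 0.0928]
tool_rot: [[-1.0, -0.0, 0.0], [-0.0, 1.0, -0.0], [-0.0, -0.0, -1.0]]
ft_force: [-1.7, -0.0, 5.2]
grip_width: 0.0342
gripper_force: 51.8
```

>>> {"name": "jog_arm", "arguments": {"hand": [0.03,0.03,0.03,0.03,0.03], "travel": [[0,0,-0.001],[0,0,-0.001],[0,0,-0.0005],[0,0,0],[0,0,0]], "yaw": [0,0,0,0,0]}}

```text
time_s: 15.4
position: [0.4571, 0.0059, 0.0908]
tool_rot: [[-1.0, -0.0, 0.001], [-0.0, 1.0, -0.0], [-0.001, -0.0, -1.0]]
ft_force: [-2.2, 0.9, 10.3]
grip_width: 0.0342
gripper_force: 52.9
```

>>> {"name": "jog_arm", "arguments": {"hand": [0.03,0.03,0.03,0.03,0.03], "travel": [[0,0,-0.0005],[0,0,0],[0,0,0],[0,0,0],[0,0,0]], "yaw": [0,0,0,0,0]}}

```text
time_s: 16.02
position: [0.4572, 0.0059, 0.0908]
tool_rot: [[-1.0, -0.0, 0.001], [-0.0, 1.0, -0.0], [-0.001, -0.0, -1.0]]
ft_force: [-5.2, 1.7, 17.6]
grip_width: 0.0338
gripper_force: 53.7
```

>>> {"name": "jog_arm", "arguments": {"hand": [0.03,0.03,0.03,0.03,0.03], "travel": [[0,0,0],[0,0,0],[0,0,0],[0,0,0],[0,0,0]], "yaw": [0,0,0,0,0]}}

```text
time_s: 16.65
position: [0.4572, 0.0059, 0.0907]
tool_rot: [[-1.0, -0.0, 0.001], [-0.0, 1.0, -0.0], [-0.001, -0.0, -1.0]]
ft_force: [-4.7, 0.6, 17.9]
grip_width: 0.0341
gripper_force: 53.7
```

```bash
python3 - <<'E'
from h import *
cv2.imwrite("pics/s7.png",cv2.resize(env.get_image("scene")[130:330,180:420,::-1],None,fx=3,fy=3,interpolation=cv2.INTER_CUBIC))
E
```

```text
(no output)
```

View pics/s7.png

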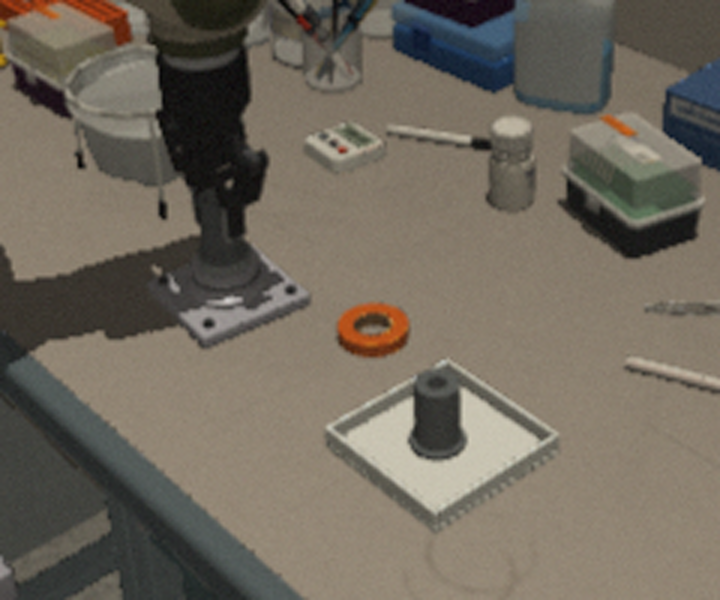

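The narrow sleeve is upright in the tray (437,415). The wide sleeve is pressed down on the gauge (225,240). Bottle, timer and tape have not moved.

```bash
python3 -c "
from rig import env
print(env.close_job())"
```

```text
the job is handed in; nothing more can be done
None
```

The job is handed in at about 17 s: the narrow sleeve stands released in the tray, the wide sleeve is still gripped and holds the seat on its stop with about 18 N, and the bottle, timer and tape look unmoved in the last picture.

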